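Zero the fine-focus drum, then rack the stage up under the lens

TASK

Get the microscope ready for a depth measurement. First turn the fine-focus drum (the small outer knob) to zero, its long white line straight up, without turning the coarse knob; then, leaving the drum at zero, turn the coarse knob (the big inner one) to raise the stage until the slide is about 6 mm below the lens, never against it. Work by the knobs, not by pushing the stage, leave the things around the microscope where they are, and let go at the end.

Things in the scene. Friction and masses are not known exactly. Their poses are not given: they have to be found in the camera images.
- microscope: White upright microscope, 400 mm high, too heavy to shift; origin on the desk. x: along the focus-knob axis; y: from the eyepiece (user's) side to the limb; z up. Its eyepieces face roughly towards the robot, so the knob pair on its -x side (user's left) is to the robot's left. Limb and column fill x -34..34, y 5..85 mm up to z 290 mm; base x -75..75, 38 mm high; the head overhangs the stage.
- coarse_left (a point): Middle of the left (-x side) coarse knob, on the knob axis, 78 mm above the desk: black drum 56 mm in diameter, 24 mm long along x (from 44 to 68 mm out from the microscope's middle plane). Axes as the microscope's; it does not turn with the knob.
- fine_left (a point): Middle of the left fine drum, on the same axis, 30 mm further out (towards the microscope's -x): black drum 36 mm in diameter, 26 mm long (73 to 99 mm out from the middle plane), 5 mm clear of the coarse knob. Axes as the microscope's; it does not turn with the drum. The same pair of knobs stands on the right side, on the same shafts.
- fine (a joint): Angle of the fine drum, rad: 0 with the long white line on its face and rim straight up. It grows counter-clockwise seen from the outer end of the left pair, the top going towards the microscope's +y. Turns freely both ways, about 0.06 N m, stays where left (a grip under 15 N slips). It starts 0.5 to 1.3 rad below zero. Its effect on the stage is too small to see.
- coarse (a joint): Angle of the coarse knob, rad. It grows in the same sense as fine, and raises the stage by 6 mm per rad; about 0.1 N m, stays where left. It starts between 1.2 and 2.2; it stops at 4.05, where the slide would be all but on the lens.
- stage: Black stage plate, 110 mm along x, 122 along y, 10 thick, with slide, clips and condenser; goes up and down with the coarse knob. Origin at the slide's upper face, under the lens. Its side edge is 55 mm from the middle plane, its rear edge 29 mm to the user's side of the knob axis. A hand straight down on the coarse knob meets stage or limb: lean in from the knob's outer end by 25 to 35 degrees.
- slide (a point): Centre of the upper face of the glass slide (76 x 26 mm) on the stage, directly under the lens; 155 mm above the desk at coarse = 0.
- lens (a point): Front of the objective that points straight down on the slide; fixed, 180 mm above the desk, on the microscope's middle plane, 90 mm from the knob axis towards the user's side.
- cup: Loose paper cup, 80 mm across the rim, 95 mm high; origin under its centre.
- paperweight: Loose glass dome paperweight, 78 mm across, 44 mm high; origin under its centre.
- slide_box: Loose wooden slide box, 85 x 105 mm, 35 mm high; origin under its centre.

How it is judged:
By the outcome, as a careful person would: the job done as asked, in the order asked, and still so for the second after the job is handed in, with the robot touching nothing.
It also fails if it takes over 72 s, if anything falls off the work surface, if the arm or the gripper's body presses on something with over 40 N, if the wrist force passes 120 N, or if a joint passes its speed limit or range.

ROBOT

A 6-joint arm with a two-finger parallel gripper is mounted at the origin on the work surface. World frame = base frame: x ahead of the robot, y to its left, z up, the work surface at z = 0. Lengths are in mm, angles in degrees, forces in N, time in s.
With the tool pointing down it reaches from about 375 to 975 mm from the base axis. Payload 3.8 kg.
Tool frame: the origin (TCP) lies midway between the tips of the shut fingers; the grasp point (between the pads) lies 19 mm behind it; x points along the fingers, y is the direction in which the jaws open and shut, and the axes are right-handed (so a half turn about x gives the same grasp; the last joint's range is limited). The gripper opens to 88 mm and grips with 3 to 60 N. Pads are 18 mm wide; open, the fingers measure 123 mm over their backs; the gripper's body (75 mm by 187 mm) begins 45 mm behind the grasp point.
Start: joints at [67.042, 15.12, 91.902, -0, 72.978, -2.114], TCP at [240.181, 630.818, 238.706] pointing down, gripper open.
Joint ranges: [-150.88, 150.88], [-54.13, 125.18], [17.81, 147.31], [-75.09, 255.09], [0, 152.58], [-146.25, 146.25]. Speed limits (degrees/s): [147.25, 147.25, 180, 180, 180, 180].

INTERFACE

Orientations are given as a 3x3 rotation matrix whose columns are the frame's x, y, z axes.
In Python, from station import bot gives the robot as it stands.
- The arm moves only by the shell command python3 -m jog 'ROWS' [FORCE]. ROWS is JSON, a list of rows, each a list of 7 numbers: the turn, a rotation vector about the tool's x, y, z in units of 8 degrees (1.0 is 8 degrees), then the shift along the tool's x, y, z in mm, then the opening, from 0 (shut) to 1 (fully open). In form: [[ax, ay, az, dx, dy, dz, claw], ...]. A call has 1 to 20 rows; each row shifts and turns the commanded pose from where the row before left it, along the tool's axes as they then stand; what a row does not reach is not made up. A row lasts 1/10 s, in which the tool goes at most 50 mm and 8.59 degrees, less where a joint would pass 70% of its speed; a pose out of reach is approached as far as the arm can. A call is refused whole if a number of a shift passes 50 or a number of a turn 1, either way. A call with a gripper value outside its range is refused whole. The fingers move at their own pace and stop on an object; FORCE is the grip in N (left out, the last holds). Time passes only in rows, so rows that do not move let the fingers close. It gives the time, the measured TCP pose, the force and the opening at its end, in the units of the state.
- bot.sense(): the state, without advancing time (a new reading comes with each control period).
- bot.grab_frame(name): name is "scene" or "top" or "wrist"; returns (picture, depth): 400x640x3 uint8, red, green, blue; 400x640 float32, mm along the optical axis (not along the pixel's ray), 0 where there is no reading.
- bot.camera_params(name): a dict with "fx", "fy", "cx", "cy" (pixels), "eye" and "orientation" of the camera in the world; the wrist camera has in their place "T_tool_cam" (4x4, takes a point from camera to tool coordinates, whose origin is the TCP and whose axes are the tool frame's). Camera axes: x right, y down, z forward; pixel columns grow to the right and rows downward; lengths in mm; the calibration is good to about 2 mm. A picture is of the moment at which its call begins: read the wrist's pose just before it. camera_params takes no time and is no camera call.
- bot.sign_off(): hands the job in, once; it reports no verdict.
The state is a dict: "time_s": time; "q": joint angles; "qvel": joint speeds; "tau": joint torques, N m; "position": TCP position; "tool_rot": TCP orientation; "force": force on the tool from outside, world axes, zero at the start; "moment": the same for the moment, N m; "gripper_width": opening from 0.0 (shut) to 1.0 (fully open).
Only numpy, scipy, OpenCV 4.12 (cv2) and the standard library are available. Lean on these libraries where they do the work, as an engineer would, in place of code of your own. Each camera call takes 0.05 s, during which the arm holds its last target.

## Working session

There is one attempt and no reset: what is moved stays moved. The work goes in short steps, Python scripts to look and compute and a shell command to move; the robot and the scene stay as the last step left them, time stands still between calls to the robot, and variables do not carry over. Pictures are saved under pics/ and viewed, and the job is handed in when it is done.

```bash
mkdir -p pics; ls; cat > h.py <<'E'
import numpy as np, cv2
from station import bot
def snap(n,fn,crop=None,scale=1):
    s=bot.sense(); im,d=bot.grab_frame(n); c=bot.camera_params(n)
    o=im[:,:,::-1]
    if crop: o=o[crop[1]:crop[3],crop[0]:crop[2]]
    if scale!=1:o=cv2.resize(o,None,fx=scale,fy=scale,interpolation=cv2.INTER_CUBIC)
    cv2.imwrite('pics/'+fn,o); np.savez('pics/'+fn+'.npz',im=im,d=d,pos=s['position'],R=s['tool_rot'])
    return im,d,c,s
def campose(c,s):
    if 'eye' in c: return np.array(c['orientation']).reshape(3,3),np.array(c['eye'])
    T=np.array(c['T_tool_cam']);R=np.array(s['tool_rot']);return R@T[:3,:3],R@T[:3,3]+np.array(s['position'])
def cloud(d,c,s):
    v,u=np.mgrid[0:400,0:640]; P=np.stack([(u-c['cx'])/c['fx']*d,(v-c['cy'])/c['fy']*d,d],-1)
    R,e=campose(c,s); return P@R.T+e
def proj(p,c,s):
    R,e=campose(c,s); q=(np.array(p)-e)@R; return np.stack([q[...,0]/q[...,2]*c['fx']+c['cx'],q[...,1]/q[...,2]*c['fy']+c['cy']],-1)
E
python3 - <<'E'
from h import *
for n in ['scene','top','wrist']:
    im,d,c,s=snap(n,n+'0.png'); print(n,c)
print(s)
E
```

```text
pics
scene {'fx': 365.642421839414, 'fy': 365.642421839414, 'cx': 317.81978990191124, 'cy': 194.73856510909883, 'eye': array([ 219.3729306 , -203.77232263,  681.69757652]), 'orientation': array([[ 0.25834026, -0.79968922,  0.54199396],
       [-0.9660483 , -0.21577507,  0.14209783],
       [ 0.00331468, -0.56030194, -0.82828181]])}
top {'fx': 403.5699884467864, 'fy': 403.5699884467864, 'cx': 318.74325267938093, 'cy': 201.48547963982918, 'eye': array([437.48112766, -93.06351834, 894.8985547 ]), 'orientation': array([[ 1.55637479e-02, -9.77759200e-01,  2.09152376e-01],
       [-9.99872031e-01, -1.59934412e-02, -3.63266559e-04],
       [ 3.70025345e-03, -2.09119957e-01, -9.77882995e-01]])}
wrist {'fx': 347.2303532937039, 'fy': 347.2303532937039, 'cx': 320.2792847944292, 'cy': 201.55941410536653, 'T_tool_cam': array([[ 1.50927943e-05, -2.63841342e-01,  9.64566092e-01,
        -1.45867093e+02],
       [ 9.99999875e-01,  4.85868658e-04,  1.17254222e-04,
         4.17683170e-01],
       [-4.99588944e-04,  9.64565970e-01,  2.63841316e-01,
        -6.73311762e+01],
       [ 0.00000000e+00,  0.00000000e+00,  0.00000000e+00,
         1.00000000e+00]])}
{'time_s': 0.1, 'q': array([ 6.70399174e+01,  1.51640064e+01,  9.19757387e+01,  1.25478686e-03,
        7.29774204e+01, -2.11322490e+00]), 'qvel': array([ 0.06263656,  0.05698662, -0.16463557,  0.04809889, -0.0850735 ,
       -0.00241573]), 'tau': array([ 1.30285239e-04, -5.03621542e+01, -3.58071434e+01,  7.30625214e-02,
        2.33547395e-02, -3.19388096e-05]), 'position': array([239.93836027, 630.2058122 , 237.50057367]), 'tool_rot': array([[-8.16984626e-04,  3.55876540e-01,  9.34532622e-01],
       [-1.87474772e-03,  9.34530746e-01, -3.55877465e-01],
       [-9.99997909e-01, -2.04275932e-03, -9.63185197e-05]]), 'force': array([-0.91942969, -0.12995749,  0.09223873]), 'moment': array([-0.03239258,  0.02681184,  0.04085781]), 'gripper_width': 1.0004276494090454}
```

View pics/scene0.png

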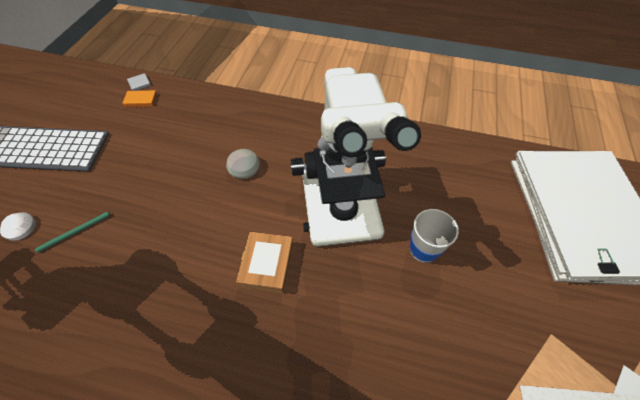

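View pics/top0.png

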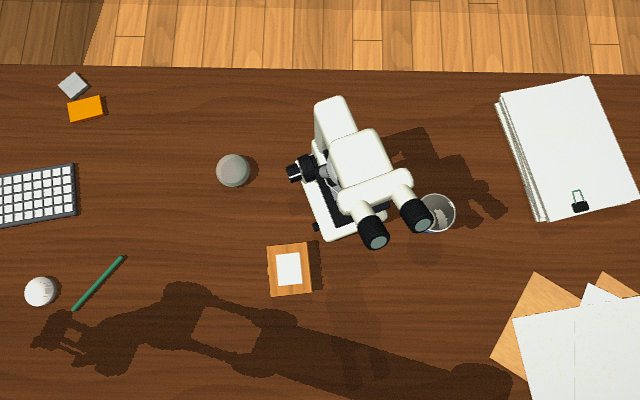

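View pics/wrist0.png

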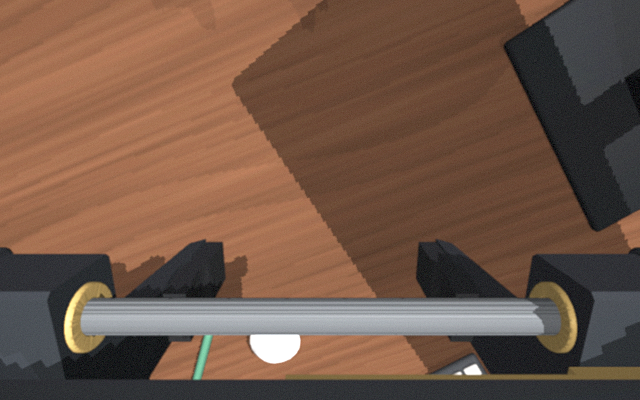

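```bash
python3 - <<'E'
from h import *
for n,cr in [('scene',(270,120,410,250)),('top',(270,120,410,250))]:
    z=np.load(f'pics/{n}0.png.npz'); im=z['im'][cr[1]:cr[3],cr[0]:cr[2],::-1]
    cv2.imwrite(f'pics/{n}z.png',cv2.resize(im,None,fx=4,fy=4,interpolation=cv2.INTER_CUBIC))
    c=bot.camera_params(n); P=cloud(z['d'],c,None)
    dark=z['im'].max(-1)<70
    m=(P[...,2]>60)&(P[...,2]<110)&dark
    u=np.argwhere(m&(np.abs(P[...,0]-600)<300))
    u=[(b,a) for a,b in u if 270<b<410 and 120<a<250]
    print(n,len(u)); 
    Q=np.array([P[b,a] for a,b in u]); print(np.percentile(Q,[0,5,50,95,100],axis=0).round())
    # left knobs band
    for a,b in u[::12]: print((int(a),int(b)),P[b,a].round())
E
```

```text
scene 594
[[ 596. -216.   60.]
 [ 605. -208.   61.]
 [ 667.  -71.   93.]
 [ 739.  -35.  107.]
 [ 748.  -26.  109.]]
(373, 150) [ 745. -186.   93.]
(375, 151) [ 741. -191.   96.]
(311, 152) [698. -63. 103.]
(383, 152) [ 742. -208.   97.]
(376, 153) [ 735. -194.   97.]
(308, 154) [686. -60. 109.]
(380, 154) [ 736. -202.   96.]
(312, 155) [686. -69. 108.]
(384, 155) [ 734. -211.   98.]
(305, 157) [678. -56. 107.]
(298, 158) [680. -40.  97.]
(313, 158) [682. -72. 105.]
(302, 159) [681. -48.  95.]
(385, 159) [ 731. -215.   89.]
(302, 160) [679. -49.  95.]
(377, 160) [ 720. -199.   94.]
(295, 161) [670. -37.  99.]
(309, 161) [672. -66. 105.]
(382, 161) [ 724. -210.   89.]
(300, 162) [673. -46.  94.]
(314, 162) [674. -76. 103.]
(293, 163) [665. -34.  96.]
(309, 163) [669. -67. 102.]
(382, 163) [ 723. -210.   85.]
(313, 164) [669. -75. 102.]
(309, 165) [666. -68. 100.]
(382, 165) [ 724. -211.   76.]
(377, 166) [ 720. -202.   75.]
(310, 167) [663. -71.  97.]
(298, 168) [660. -46.  91.]
(312, 168) [663. -75.  95.]
(300, 169) [660. -50.  88.]
(315, 169) [663. -81.  94.]
(307, 170) [658. -66.  9
[... 1156 characters left out ...]

(309, 167) [678. -72. 106.]
(292, 168) [679. -37.  94.]
(306, 168) [675. -66. 106.]
(291, 169) [676. -35.  96.]
(305, 169) [674. -64. 105.]
(291, 170) [674. -35.  97.]
(305, 170) [672. -64. 104.]
(292, 171) [671. -37.  97.]
(307, 171) [670. -68. 104.]
(293, 172) [669. -39.  96.]
(308, 172) [669. -70. 100.]
(295, 173) [668. -43.  93.]
(312, 173) [667. -79.  98.]
(307, 174) [665. -68.  98.]
(300, 175) [665. -54.  89.]
(296, 176) [662. -46.  93.]
(311, 176) [663. -77.  91.]
(301, 177) [662. -56.  86.]
(291, 178) [658. -35.  90.]
(306, 178) [659. -66.  91.]
(292, 179) [656. -37.  90.]
(308, 179) [658. -70.  87.]
(295, 180) [656. -43.  83.]
(290, 181) [654. -33.  82.]
(292, 182) [653. -37.  77.]
```

```bash
ls pics
```

```text
scene0.png
scene0.png.npz
scenez.png
top0.png
top0.png.npz
topz.png
wrist0.png
wrist0.png.npz
```

View pics/scenez.png

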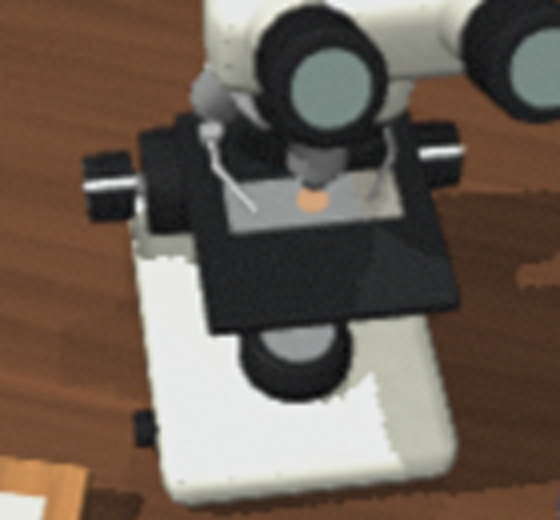

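View pics/topz.png

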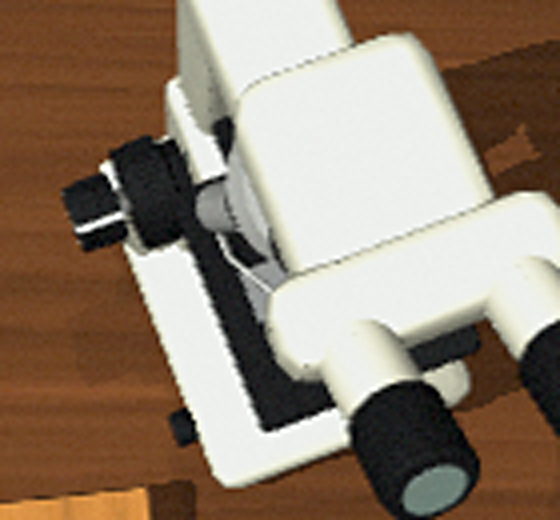

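```bash
cat > fit.py <<'E'
from h import *
from scipy.optimize import least_squares
# fit position & yaw: coarse+fine cylinder left and right using knob points from both cams
Q=[]
for n in ['scene','top']:
    z=np.load(f'pics/{n}0.png.npz'); c=bot.camera_params(n); P=cloud(z['d'],c,None)
    v,u=np.mgrid[0:400,0:640]
    m=(P[...,2]>62)&(P[...,2]<112)&(z['im'].max(-1)<80)&(u>280)&(u<400)&(v>140)&(v<190)
    Q.append(P[m])
    # also white base front etc: points z 30..42
    mb=(abs(P[...,2]-38)<4)&(z['im'].min(-1)>120)&(u>280)&(u<400)&(v>140)
    print(n,'base',P[mb].min(0),P[mb].max(0),mb.sum())
Q=np.concatenate(Q)
# cylinder union surface distance; profile of radius along |x|
def sdf(L):
    x=np.abs(L[:,0]); r=np.hypot(L[:,1],L[:,2]-78)
    def cyl(a,b,R):
        dx=np.abs(x-(a+b)/2)-(b-a)/2; dr=r-R
        return np.minimum(np.maximum(dx,dr),0)+np.hypot(np.maximum(dx,0),np.maximum(dr,0))
    return np.minimum(cyl(44,68,28),cyl(73,99,18))
def res(p):
    o,th,dz=p[:2],p[2],p[3]
    cth,sth=np.cos(th),np.sin(th); R=np.array([[cth,-sth],[sth,cth]])
    L=np.c_[(Q[:,:2]-o)@R,Q[:,2]-dz]
    return sdf(L)
best=None
for th in np.radians([-40,-60,-80,-70]):
    r=least_squares(res,[690,-125,th,0],loss='soft_l1',f_scale=2)
    if best is None or r.cost<best.cost: best=r
p=best.x; print('origin',p[:2],'yaw',np.degrees(p[2]),'dz',p[3],'med|res|',np.median(abs(res(p))),len(Q))
x=np.array([np.cos(p[2]),np.sin(p[2]),0])
print('fine_left',np.r_[p[:2],78+p[3]]-86*x,'coarse_left',np.r_[p[:2],78+p[3]]-56*x,'xaxis',x)
E
python3 fit.py
```

```text
scene base [ 507.37228553 -239.96496686   34.02475408] [701.60612426 -44.97359555  41.98284288] 2345
top base [ 442.02769354 -239.28086579   34.00000581] [729.5826307  -15.10738804  41.58466442] 1445
origin [ 705.51237071 -120.1676876 ] yaw -68.00167434078627 dz 0.6865631246680554 med|res| 0.8803263320832233 1106
fine_left [673.29853385 -40.42893469  78.68656312] coarse_left [684.5359188  -68.24477873  78.68656312] xaxis [ 0.3745795 -0.9271948  0.       ]
```

```bash
cat > meas.py <<'E'
from h import *
th=np.radians(-68.0); O=np.array([705.5,-120.2,0.7])
M=np.array([[np.cos(th),-np.sin(th),0],[np.sin(th),np.cos(th),0],[0,0,1]])
def w(l): return np.array(l)@M.T+O
def loc(p): return (np.array(p)-O)@M
def lineang(n,z,s=None,side=-1,show=False):
    """match white line on rim: for each angle sample brightness along rim line"""
    c=bot.camera_params(n); g=z['im'].astype(float).min(-1)
    A=np.radians(np.arange(-120,60,1.0)); out=[]
    for a in A:
        # angle a: top toward +y
        xs=side*np.linspace(76,96,15); r=18
        pts=w(np.c_[xs,np.full(15,r*np.sin(a)),np.full(15,78+r*np.cos(a))])
        uv=proj(pts,c,s)
        v=cv2.remap(g.astype(np.float32),uv[:,0].astype(np.float32)[None],uv[:,1].astype(np.float32)[None],cv2.INTER_LINEAR)
        out.append(v.mean())
    out=np.array(out); return np.degrees(A),out
if __name__=='__main__':
    for n in ['scene','top']:
        z=np.load(f'pics/{n}0.png.npz')
        for sd in (-1,1):
            A,o=lineang(n,z,side=sd); i=o.argsort()[::-1][:6]; print(n,sd,[(A[k],round(o[k])) for k in i])
    z=np.load('pics/scene0.png.npz'); c=bot.camera_params('scene'); P=cloud(z['d'],c,None)
    for u,v in [(333,172),(340,175),(352,175),(362,174),(330,178),(345,190),(360,190)]:
        print((u,v),loc(P[v,u]).round(1),z['im'][v,u])
    for nm,u,v in [('pw',243,164),('box',266,260),('cup',432,235)]: print(nm,P[v,u].round(),loc(P[v,u]).round())
E
python3 meas.py
```

```text
scene -1 [(np.float64(-34.0), 211), (np.float64(-35.0), 210), (np.float64(-33.0), 209), (np.float64(-36.0), 204), (np.float64(-32.0), 203), (np.float64(-37.0), 196)]
scene 1 [(np.float64(-32.0), 204), (np.float64(-33.0), 203), (np.float64(-31.0), 202), (np.float64(-34.0), 198), (np.float64(-29.999999999999996), 195), (np.float64(-35.0), 192)]
top -1 [(np.float64(-34.0), 236), (np.float64(-33.0), 234), (np.float64(-35.0), 232), (np.float64(-32.0), 227), (np.float64(-36.0), 224), (np.float64(-31.0), 214)]
top 1 [(np.float64(-56.0), 237), (np.float64(-57.00000000000001), 237), (np.float64(-55.0), 237), (np.float64(-58.00000000000001), 237), (np.float64(-54.0), 237), (np.float64(-59.00000000000001), 237)]
(333, 172) [-28.3 -94.8 170.6] [186 188 186]
(340, 175) [ -16.6 -101.   168.1] [149 152 152]
(352, 175) [   4.6 -102.5  166.8] [111 113 113]
(362, 174) [  22.4 -102.8  167.2] [113 113 107]
(330, 178) [ -34.9 -104.9  167.5] [74 78 78]
(345, 190) [ -13.1 -133.5  167.8] [34 36 36]
(360, 190) [  12.5 -136.2  167.1] [45 44 46]
pw [677.  90.  39.] [-206.   52.   38.]
box [471. -37.  37.] [-165. -186.   37.]
cup [ 616. -340.   23.] [ 170. -165.   22.]
```

```bash
cat > plan.py <<'E'
from meas import *
from scipy.spatial.transform import Rotation as Ro
def pose(grasp,al,ph,back=0,flip=1):
    """grasp point local (relative axis: x, then offsets), alpha lean deg, phi turn about knob(+ = fine growth)"""
    a=np.radians(al); X=np.array([np.sin(a),0,-np.cos(a)]); Y=np.array([0,1.,0])*flip; Z=np.cross(X,Y)
    R=np.c_[X,Y,Z]; p=np.array([grasp[0],grasp[1],grasp[2]])+ (19-back)*X
    Q=Ro.from_rotvec([-np.radians(ph),0,0]).as_matrix()
    ax=np.array([0,0,78.]); p=Q@p+ax
    return M@Q@R, w(p)
def delta(T,R=None,p=None):
    s=bot.sense(); R=np.array(s['tool_rot']) if R is None else R; p=np.array(s['position']) if p is None else p
    rv=Ro.from_matrix(R.T@T[0]).as_rotvec(degrees=True)/8
    d=T[1]-p
    print('rot units',rv.round(2),'|',np.linalg.norm(rv).round(2),' shift cur axes',(R.T@d).round(1),' shift target axes',(T[0].T@d).round(1))
    return rv
def stroke(grasp,al,deg):
    R,p=pose(grasp,al,0);R2,p2=pose(grasp,al,deg)
    print('row for',deg,'deg: rot',(Ro.from_matrix(R.T@R2).as_rotvec(degrees=True)/8).round(4),'shift',(R.T@(p2-p)).round(3))
E
python3 - <<'E'
from plan import *
s=bot.sense();R=np.array(s['tool_rot'])
T=pose((-89,0,0),20,-17,back=120); print(T[1]); delta(T)
print('half way shift', (R.T@(np.array([520,250,260])-s['position'])).round())
E
```

```text
[633.49145009 -16.04680922 169.46188476]
rot units [ 6.16 -3.21  0.98] | 7.02  shift cur axes [  69.  -463.9  597.8]  shift target axes [350.4  97.4 667.1]
half way shift [ -22. -256.  397.]
```

```bash
python3 -m jog '[[0,0,0,-2,-21,33,1],[0,0,0,-2,-21,33,1],[0,0,0,-2,-21,33,1],[0,0,0,-2,-21,33,1],[0,0,0,-2,-21,33,1],[0,0,0,-2,-21,33,1],[0,0,0,-2,-21,33,1],[0,0,0,-2,-21,33,1],[0,0,0,-2,-21,33,1],[0,0,0,-2,-21,33,1],[0,0,0,-2,-21,33,1],[0,0,0,-2,-21,33,1]]'
python3 - <<'E'
from plan import *
print(bot.sense()['q'].round(1))
delta(pose((-89,0,0),20,-17,back=120))
E
```

```text
time_s: 1.35
position: [521.1, 252.9, 262.5]
tool_rot: [[-0.0, 0.356, 0.935], [-0.0, 0.935, -0.356], [-1.0, -0.0, -0.0]]
force: [0.7, 0.6, 0.1]
gripper_width: 0.998
[ 23.4   4.  102.3   0.   73.8 -45.7]
rot units [ 6.16 -3.22  0.97] | 7.02  shift cur axes [  93.1 -211.4  200.7]  shift target axes [184.3 -23.9 243.1]
```

```bash
python3 -m jog '[[0.77,-0.4,0.12,0,0,0,1],[0.77,-0.4,0.12,0,0,0,0.6],[0.77,-0.4,0.12,0,0,0,0.6],[0.77,-0.4,0.12,0,0,0,0.6],[0.77,-0.4,0.12,0,0,0,0.6],[0.77,-0.4,0.12,0,0,0,0.6],[0.77,-0.4,0.12,0,0,0,0.6],[0.77,-0.4,0.12,0,0,0,0.6]]'
python3 - <<'E'
from plan import *
print(bot.sense()['q'].round(1))
delta(pose((-89,0,0),20,-17,back=120))
E
```

```text
time_s: 2.15
position: [520.2, 254.1, 262.6]
tool_rot: [[0.382, 0.888, 0.255], [-0.215, 0.354, -0.91], [-0.899, 0.293, 0.326]]
force: [0.1, 0.1, 0.1]
gripper_width: 0.597
[ 37.2  -2.6 112.6 -27.1  61.9  29.7]
rot units [-0.03  0.    0.  ] | 0.03  shift cur axes [185.1 -22.4 244.5]  shift target axes [185.  -23.6 244.4]
```

```bash
python3 -m jog '[[0,0,0,12,-3,31,0.6],[0,0,0,12,-3,31,0.6],[0,0,0,12,-3,31,0.6],[0,0,0,16,-3,31,0.6],[0,0,0,25,-3,31,0.6],[0,0,0,33,-3,30,0.6],[0,0,0,36,-3,30,0.6],[0,0,0,35,-3,30,0.6],[0,0,0,0,0,0,0.6]]'
python3 - <<'E'
from plan import *
print(bot.sense()['q'].round(1))
delta(pose((-89,0,0),20,-17,back=120))
im,d,c,s=snap('wrist','w1.png')
for l in [(-73,0,96),(-99,0,96),(-68,0,106),(-99,-18,78),(-99,18,78)]: print(l,proj(w(l),c,s).round())
E
```

```text
time_s: 3.05
position: [630.3, -19.7, 168.1]
tool_rot: [[0.374, 0.891, 0.258], [-0.216, 0.354, -0.91], [-0.902, 0.284, 0.325]]
force: [-1.6, -0.1, -0.8]
gripper_width: 0.6
[  3.3   2.  118.5 -21.7  39.8  -1.1]
rot units [-0.02 -0.01  0.07] | 0.07  shift cur axes [-0.8  4.5 -2.1]  shift target axes [-0.7  4.5 -2.1]
(-73, 0, 96) [334. 232.]
(-99, 0, 96) [335. 202.]
(-68, 0, 106) [339. 246.]
(-99, -18, 78) [303. 192.]
(-99, 18, 78) [351. 184.]
```

View pics/w1.png

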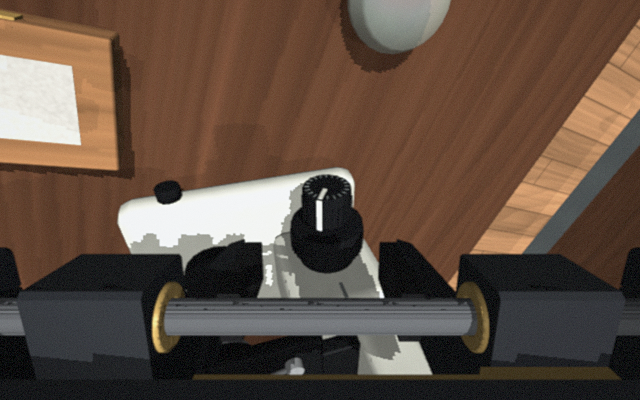

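```bash
python3 -m jog '[[0,0,0.04,16,2,-1,0.6],[0,0,0.03,20,2,-1,0.6],[0,0,0,20,0,0,0.6],[0,0,0,20,0,0,0.6],[0,0,0,14,0,0,0.6],[0,0,0,0,0,0,0.6]]'
python3 - <<'E'
from plan import *
delta(pose((-89,0,0),20,-17,back=0))
im,d,c,s=snap('wrist','w2.png')
A,o=lineang('wrist',dict(im=im),s); i=o.argsort()[::-1][:4]; print([(A[k].round(),round(o[k])) for k in i])
for l in [(-73,0,96),(-99,0,96),(-68,0,106),(-99,-18,78),(-99,18,78)]: print(l,proj(w(l),c,s).round())
stroke((-89,0,0),20,2.0); print(s['force'],s['moment'])
E
```

```text
time_s: 3.7
position: [669.1, -30.5, 90.8]
tool_rot: [[0.387, 0.884, 0.262], [-0.21, 0.361, -0.909], [-0.898, 0.297, 0.325]]
force: [-0.5, 0.5, -0.2]
gripper_width: 0.597
rot units [ 0.01 -0.02 -0.04] | 0.05  shift cur axes [32.5 -3.6  3.5]  shift target axes [32.5 -3.4  3.4]
[(np.float64(-39.0), 215), (np.float64(-38.0), 214), (np.float64(-40.0), 213), (np.float64(-37.0), 212)]
(-73, 0, 96) [323. 305.]
(-99, 0, 96) [323. 266.]
(-68, 0, 106) [329. 328.]
(-99, -18, 78) [275. 248.]
(-99, 18, 78) [347. 233.]
row for 2.0 deg: rot [-0.0855  0.     -0.2349] shift [-0.01  -0.623  0.004]
[-0.5314538   0.4672317  -0.18360078] [0.14517954 0.35470037 0.01494402]
```

View pics/w2.png

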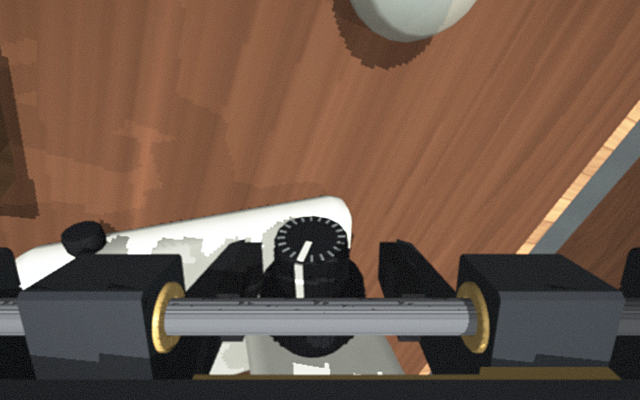

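```bash
python3 -m jog '[[0,0,-0.04,2,-3.5,3.5,0.6],[0,0,0,10,0,0,0.6],[0,0,0,10,0,0,0.6],[0,0,0,10,0,0,0.6],[0,0,0,0,0,0,0.6]]'
python3 - <<'E'
from plan import *
delta(pose((-89,0,0),20,-17,back=0))
s=bot.sense();print(s['force'],s['moment'])
E
```

```text
time_s: 4.25
position: [679.2, -42.8, 61.6]
tool_rot: [[0.382, 0.887, 0.261], [-0.212, 0.359, -0.909], [-0.9, 0.292, 0.325]]
force: [-0.2, 0.2, 0.1]
gripper_width: 0.598
rot units [ 0.   -0.02  0.  ] | 0.02  shift cur axes [-0.2  0.6 -0.9]  shift target axes [-0.2  0.6 -0.9]
[-0.17441797  0.22242156  0.09523009] [0.04683467 0.22060598 0.00562098]
```

```bash
python3 -m jog '[[0,0,0,0,0.5,-0.5,0.45],[0,0,0,0,0,0,0.4],[0,0,0,0,0,0,0.3],[0,0,0,0,0,0,0.3],[0,0,0,0,0,0,0.3]]' 25
python3 - <<'E'
from plan import *
delta(pose((-89,0,0),20,-17,back=0))
s=bot.sense();print(s['force'],s['moment'],s['gripper_width']*88)
E
```

```text
time_s: 4.75
position: [678.4, -42.5, 62.7]
tool_rot: [[0.381, 0.887, 0.26], [-0.213, 0.358, -0.909], [-0.9, 0.291, 0.326]]
force: [-4.9, -3.5, -0.2]
gripper_width: 0.397
rot units [ 0.   -0.01  0.01] | 0.02  shift cur axes [ 1.2  0.9 -0.8]  shift target axes [ 1.2  0.9 -0.8]
[-4.93750286 -3.4995776  -0.23878886] [-0.38758323  0.94546916 -0.27266697] 34.959505498993536
```

```bash
python3 -m jog '[[-0.171,0,-0.47,0,-1.6,0,0.3],[-0.171,0,-0.47,0,-1.25,0,0.3],[-0.171,0,-0.47,0,-1.25,0,0.3],[-0.171,0,-0.47,0,-1.25,0,0.3],[-0.171,0,-0.47,0,-1.25,0,0.3],[0,0,0,0,0,0,0.3]]'
python3 - <<'E'
from plan import *
delta(pose((-89,0,0),20,3,back=0))
s=bot.sense();print(s['force'],s['moment'],s['gripper_width']*88)
im,d,c,s=snap('wrist','w3.png',(200,180,440,360),3)
A,o=lineang('wrist',dict(im=im),s); i=o.argsort()[::-1][:4]; print([(A[k].round(),round(o[k])) for k in i])
for n in ['scene','top']:
    im,d,c,s=snap(n,n+'1.png',(270,120,410,250),4)
    for sd in (-1,1):
        A,o=lineang(n,dict(im=im),side=sd); i=o.argsort()[::-1][:4]; print(n,sd,[(A[k].round(),round(o[k])) for k in i])
E
```

```text
time_s: 5.35
position: [673.3, -44.7, 62.0]
tool_rot: [[0.079, 0.925, 0.37], [-0.336, 0.375, -0.864], [-0.939, -0.056, 0.34]]
force: [-4.9, -2.4, 2.6]
gripper_width: 0.401
rot units [ 0.01 -0.01  0.02] | 0.03  shift cur axes [ 0.9  0.7 -0.8]  shift target axes [ 0.9  0.7 -0.8]
[-4.923001   -2.40950721  2.63167044] [-0.39642529  0.93063571 -0.3391377 ] 35.29702465480099
[(np.float64(-10.0), 137), (np.float64(-11.0), 137), (np.float64(-12.0), 136), (np.float64(-9.0), 136)]
scene -1 [(np.float64(-43.0), 56), (np.float64(-42.0), 56), (np.float64(-44.0), 55), (np.float64(-41.0), 55)]
scene 1 [(np.float64(-11.0), 152), (np.float64(-12.0), 150), (np.float64(-10.0), 150), (np.float64(-13.0), 148)]
top -1 [(np.float64(-8.0), 50), (np.float64(-9.0), 50), (np.float64(-7.0), 49), (np.float64(-10.0), 47)]
top 1 [(np.float64(-33.0), 237), (np.float64(-34.0), 237), (np.float64(-32.0), 237), (np.float64(-35.0), 237)]
```

View pics/w3.png

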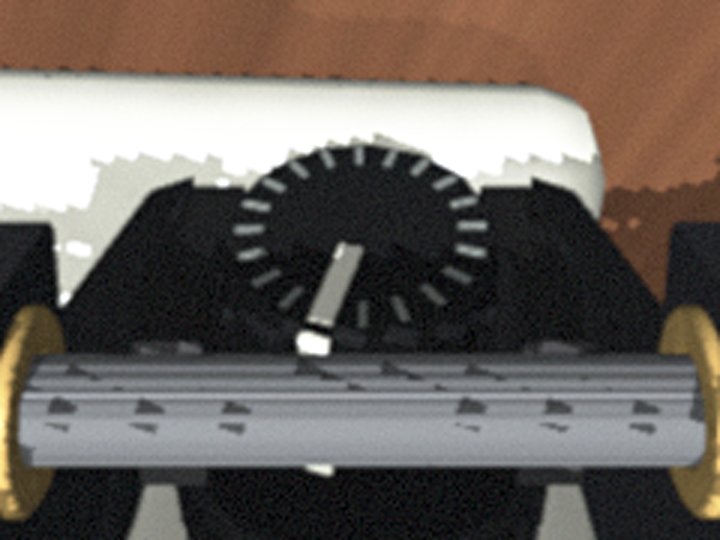

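View pics/scene1.png

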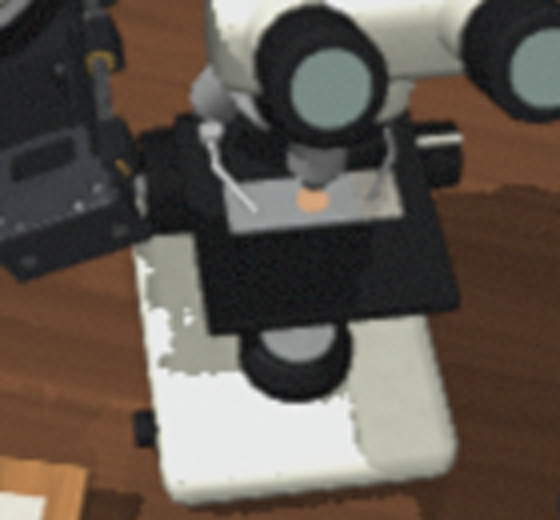

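```bash
python3 -m jog '[[-0.18,0,-0.493,0,-1.3,0,0.3],[-0.18,0,-0.493,0,-1.3,0,0.3],[-0.18,0,-0.493,0,-1.3,0,0.3],[0,0,0,0,0,0,0.3]]'
cat > face.py <<'E'
from plan import *
def faceang(im,s,c,side=-1,dp=(0,0,0)):
    # line on the outer face plane x=-99, radial from r=4..17
    g=im.astype(np.float32).min(-1); A=np.arange(-60,60,.5); o=[]
    r=np.linspace(3,17,25)
    for a in np.radians(A):
        pts=w(np.c_[np.full(25,side*99.),r*np.sin(a),78+r*np.cos(a)])+np.array(dp)
        uv=proj(pts,c,s).astype(np.float32); o.append(cv2.remap(g,uv[None,:,0],uv[None,:,1],cv2.INTER_LINEAR).mean())
    o=np.array(o); k=o.argmax(); wt=np.clip(o-o.max()*.7,0,None)*(abs(A-A[k])<12); return (A*wt).sum()/wt.sum(), o.max()
E
cat > chk.py <<'E'
import sys
from face import *
tag=sys.argv[1]
s=bot.sense();print(s['force'],s['moment'],s['gripper_width']*88)
im,d,c,s=snap('wrist','w%s.png'%tag,(200,180,440,360),3)
print('face',faceang(im,s,c)); 
for n,sd in [('scene',1),('scene',-1),('top',-1)]:
    im,d,c,s=snap(n,n+tag+'.png',(270,120,410,250),4)
    A,o=lineang(n,dict(im=im),side=sd); i=o.argsort()[::-1][:4]; print(n,sd,[(A[k].round(),round(o[k])) for k in i])
E
python3 chk.py 4; python3 -c "
from face import *
c=bot.camera_params('wrist')
for n in ['w1','w2','w3']:
    z=np.load('pics/%s.png.npz'%n); print(n,faceang(z['im'],dict(position=z['pos'],tool_rot=z['R']),c))
delta(pose((-89,0,0),20,15.5,back=0))"
```

```text
time_s: 5.9
position: [670.0, -45.9, 62.6]
tool_rot: [[-0.108, 0.892, 0.439], [-0.412, 0.362, -0.836], [-0.905, -0.272, 0.328]]
force: [-4.9, -3.0, 1.6]
gripper_width: 0.395
[-4.85745982 -2.97806905  1.63805314] [-0.35639447  0.81311936 -0.30852776] 34.73448627792329
face (np.float64(-4.18207098158425), np.float32(103.04871))
scene 1 [(np.float64(2.0), 146), (np.float64(1.0), 146), (np.float64(3.0), 144), (np.float64(0.0), 143)]
scene -1 [(np.float64(-30.0), 47), (np.float64(-31.0), 47), (np.float64(-29.0), 47), (np.float64(-28.0), 47)]
top -1 [(np.float64(-38.0), 34), (np.float64(-37.0), 34), (np.float64(-36.0), 34), (np.float64(-39.0), 34)]
w1 (np.float64(-40.06278033482461), np.float32(181.44684))
w2 (np.float64(-39.22906917475666), np.float32(216.3002))
w3 (np.float64(-17.909962588362536), np.float32(135.03378))
rot units [ 0.01 -0.01 -0.  ] | 0.02  shift cur axes [ 0.8  0.6 -0.7]  shift target axes [ 0.8  0.6 -0.7]
```

View pics/w4.png

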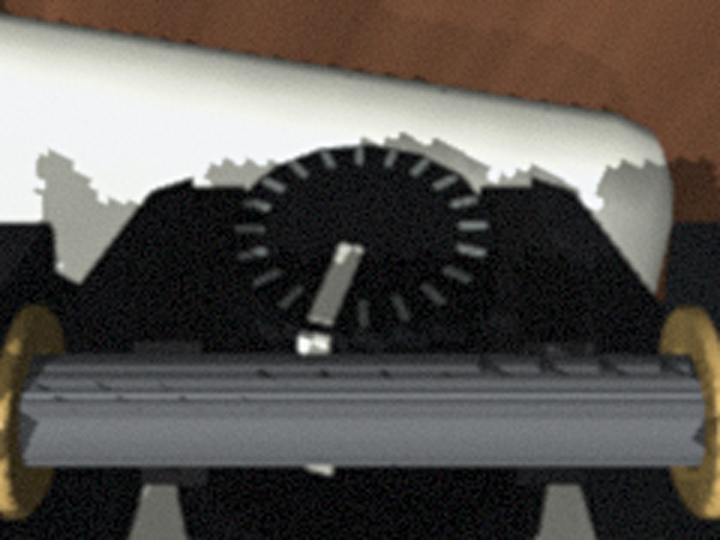

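```bash
cat > rect.py <<'E'
from face import *
def rectify(im,s,c,dp=(0,0),N=200,R=24):
    k=np.linspace(-R,R,N); yy,zz=np.meshgrid(k,-k)  # right=+y local, up=z
    # view from outer side: keep up=z, right=+y
    pts=w(np.stack([np.full_like(yy,-99),yy+dp[0],78+zz+dp[1]],-1))
    uv=proj(pts,c,s).astype(np.float32); return cv2.remap(im,uv[...,0],uv[...,1],cv2.INTER_CUBIC)
if __name__=='__main__':
    c=bot.camera_params('wrist'); o=[]
    for n in ['w1','w2','w3','w4']:
        z=np.load('pics/%s.png.npz'%n); r=rectify(z['im'],dict(position=z['pos'],tool_rot=z['R']),c)
        r=r[:,:,::-1].copy(); cv2.circle(r,(100,100),75,(0,0,255),1); o.append(cv2.resize(r,(390,390)) if 0 else r)
    o=np.vstack([np.hstack(o[:2]),np.hstack(o[2:])]); cv2.imwrite('pics/rect.png',cv2.resize(o,(600,600)))
E
python3 rect.py
```

```text
(no output)
```

View pics/rect.png

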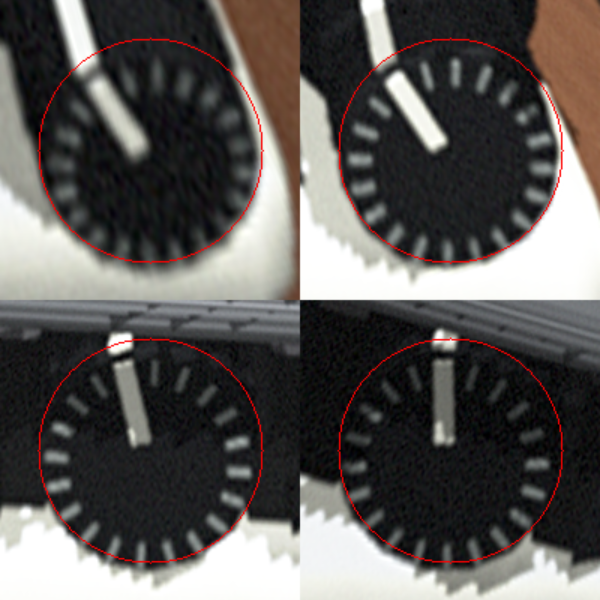

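```bash
cat > la.py <<'E'
from rect import *
def lang(im,s,c,dp=(-1.5,0)):
    r=rectify(im,s,c,dp,N=400,R=24).min(-1).astype(np.uint8)
    yy,xx=np.mgrid[0:400,0:400]; rad=np.hypot(xx-199.5,yy-199.5)*48/399
    m=((r>95)&(rad<15)).astype(np.uint8)
    n,l,st,ce=cv2.connectedComponentsWithStats(m); k=1+st[1:,4].argmax()
    p=np.argwhere(l==k)[:,::-1].astype(np.float32); vx,vy,_,_=cv2.fitLine(p,cv2.DIST_L2,0,.01,.01).ravel()
    if vy>0: vx,vy=-vx,-vy
    return np.degrees(np.arctan2(vx,-vy)),len(p)
if __name__=='__main__':
    import sys
    c=bot.camera_params('wrist')
    for n in sys.argv[1:]:
        z=np.load('pics/%s.png.npz'%n); print(n,lang(z['im'],dict(position=z['pos'],tool_rot=z['R']),c))
E
python3 la.py w1 w2 w3 w4
```

```text
w1 (np.float32(-32.72684), 3838)
w2 (np.float32(-33.52277), 3659)
w3 (np.float32(-12.677977), 2868)
w4 (np.float32(-0.17185189), 2368)
```

```bash
python3 -m jog '[[0,0,0,0,0,0,0.5],[0,0,0,0,0.5,0,0.6],[0,0,0,0,0,0,0.6],[0,0,0,-10,0,0,0.6],[0,0,0,-20,0,0,0.6],[0,0,0,-25,0,0,0.6],[0,0,0,-35,0,0,0.8],[0,0,0,-35,0,0,1],[0,0,0,0,0,0,1]]'
python3 chk.py 5; python3 la.py w5.png 2>/dev/null || python3 la.py w5; python3 - <<'E'
from plan import *
z=np.load('pics/scene5.png.npz'); c=bot.camera_params('scene')
for f in ['scene0','scene1','scene4','scene5']:
    z=np.load(f'pics/{f}.png.npz'); P=loc(cloud(z['d'],c,None)); 
    m=(abs(P[...,0])<45)&(P[...,1]<-110)&(P[...,1]>-145)&(P[...,2]>150)&(P[...,2]<178); 
    ms=(abs(P[...,0])<32)&(P[...,1]<-92)&(P[...,1]>-101)&(P[...,2]>150)&(P[...,2]<178)
    print(f,'plate z',np.median(P[m][:,2]),m.sum(),'slide',np.median(P[ms][:,2]),ms.sum())
for ph in (-33,-36,-30): delta(pose((-60,0,0),33,ph,back=110))
E
```

```text
time_s: 7.0
position: [688.6, 8.3, 183.6]
tool_rot: [[-0.092, 0.895, 0.436], [-0.408, 0.366, -0.836], [-0.908, -0.255, 0.332]]
force: [0.3, -0.1, 0.6]
gripper_width: 0.847
[ 0.3488749  -0.14215782  0.5816409 ] [ 0.15253284 -0.02472362  0.04572437] 74.5626817792791
face (np.float64(-7.228854400532476), np.float32(184.77394))
scene 1 [(np.float64(2.0), 146), (np.float64(1.0), 146), (np.float64(3.0), 145), (np.float64(0.0), 144)]
scene -1 [(np.float64(0.0), 200), (np.float64(1.0), 199), (np.float64(-1.0), 199), (np.float64(2.0), 196)]
top -1 [(np.float64(0.0), 234), (np.float64(-1.0), 233), (np.float64(1.0), 231), (np.float64(-2.0), 223)]
w5 (np.float32(-0.5797166), 3785)
scene0 plate z 166.780735930331 859 slide 168.05762860611782 154
scene1 plate z 166.70178616018927 860 slide 168.13524284071622 150
scene4 plate z 166.75706988611722 862 slide 168.04929454162095 148
scene5 plate z 166.74281580339658 865 slide 168.07842291922128 154
rot units [ 2.72 -1.54  5.44] | 6.27  shift cur axes [ 51.9 -57.1  -2.6]  shift target axes [  0.1 -75.   18.3]
rot units [ 2.89 -1.53  5.77] | 6.64  shift cur axes [ 54.8 -59.7  -3.6]  shift target axes [ -3.3 -78.4  20.5]
rot units [ 2.56 -1.55  5.1 ] | 5.91  shift cur axes [ 49.2 -54.4  -1.6]  shift target axes [  3.3 -71.4  16.2]
```

View pics/w5.png

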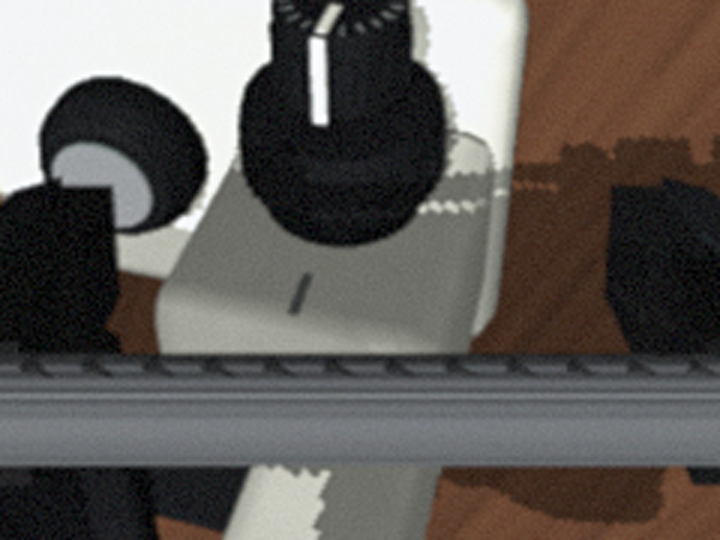

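View pics/scene5.png

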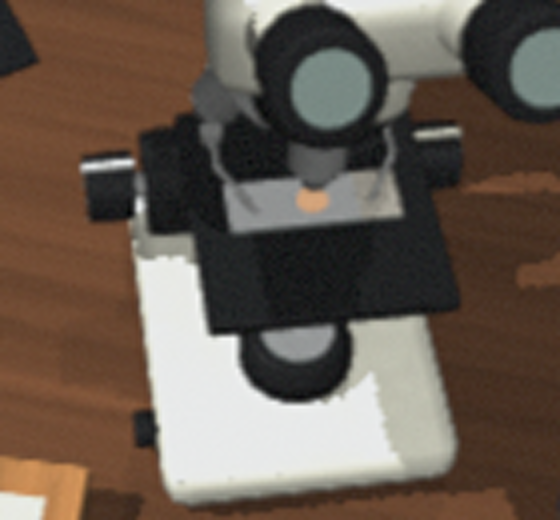

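```bash
python3 - <<'E'
from plan import *
for f in ['scene5','top5']:
    n=f[:-1]; z=np.load(f'pics/{f}.png.npz'); c=bot.camera_params(n); P=loc(cloud(z['d'],c,None)); 
    g=z['im'].min(-1)
    mb=(abs(P[...,2]-38)<5)&(P[...,0]>-70)&(P[...,0]<70)&(P[...,1]<-90)&(P[...,1]>-200)&(g>100)
    print(f,'base top',np.median(P[mb][:,2]),mb.sum())
    for nm,(a,b) in dict(near=(-250,-150),).items():
        md=(abs(P[...,2])<8)&(P[...,0]>-140)&(P[...,0]<-90)&(P[...,1]<50)&(P[...,1]>-120)
        print('desk',np.median(P[md][:,2]),md.sum())
    # plate planarity
    m=(abs(P[...,0])<50)&(P[...,1]<-110)&(P[...,1]>-148)&(P[...,2]>160)&(P[...,2]<172)
    if m.sum()>50:
        A=np.c_[P[m][:,:2],np.ones(m.sum())]; print('plane',np.linalg.lstsq(A,P[m][:,2],rcond=None)[0])
    ml=(np.hypot(P[...,0],P[...,1]+90)<12)&(P[...,2]>172)&(P[...,2]<200)
    print('lens pts',ml.sum(),np.sort(P[ml][:,2])[:8].round(1))
E
```

```text
scene5 base top 37.99997288543919 1680
desk 0.22033139322285256 1424
plane [1.83509531e-03 2.88485366e-03 1.67096073e+02]
lens pts 21 [180.4 182.3 182.3 184.5 187.  187.5 188.4 188.6]
top5 base top 36.53343759439035 549
desk -0.8078367197038687 1473
plane [-7.23835563e-04 -4.35504619e-03  1.64809243e+02]
lens pts 0 []
```

```bash
python3 - <<'E'
from plan import *
delta(pose((-60,0,0),33,-15,back=113))
E
```

```text
rot units [ 1.72 -1.6   3.42] | 4.15  shift cur axes [ 35.  -40.    1.8]  shift target axes [ 13.8 -50.8   7.4]
```

```bash
python3 -m jog '[[0.344,-0.32,0.684,0,0,0,1],[0.344,-0.32,0.684,0,0,0,1],[0.344,-0.32,0.684,0,0,0,1],[0.344,-0.32,0.684,0,0,0,1],[0.344,-0.32,0.684,0,0,0,1],[0,0,0,4,-18,2,1],[0,0,0,5,-18,3,1],[0,0,0,5,-15,2,1],[0,0,0,0,0,0,1]]'
python3 - <<'E'
from plan import *
delta(pose((-60,0,0),33,-15,back=113)); print(bot.sense()['q'].round(1))
im,d,c,s=snap('wrist','w6.png')
for l in [(-73,0,96),(-99,0,96),(-68,0,106),(-68,-28,78),(-68,28,78)]: print(l,proj(w(l),c,s).round())
E
```

```text
time_s: 8.1
position: [641.6, -26.3, 151.5]
tool_rot: [[0.4, 0.898, 0.184], [-0.425, 0.36, -0.83], [-0.812, 0.254, 0.526]]
force: [0.4, -0.1, -0.3]
gripper_width: 1.003
rot units [ 0.01 -0.    0.04] | 0.04  shift cur axes [-2.1  4.4  1.2]  shift target axes [-2.   4.4  1.1]
[ 10.4   6.8 119.1 -46.1  43.   24.5]
(-73, 0, 96) [334. 214.]
(-99, 0, 96) [335. 186.]
(-68, 0, 106) [338. 231.]
(-68, -28, 78) [287. 207.]
(-68, 28, 78) [365. 192.]
```

View pics/w6.png

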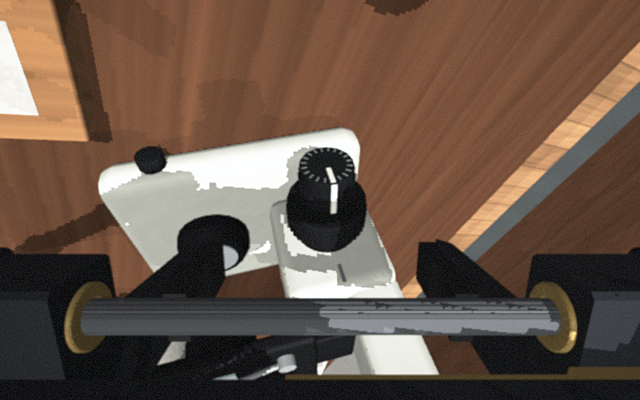

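```bash
python3 -m jog '[[0,0,0.04,10,2,1,1],[0,0,0,16,2,0,1],[0,0,0,16,0,0,1],[0,0,0,16,0,0,1],[0,0,0,12,0,0,1],[0,0,0,0,0,0,1]]'
python3 - <<'E'
from plan import *
delta(pose((-60,0,0),33,-15,back=3)); s=bot.sense(); print(s['force'],s['moment'])
im,d,c,s=snap('wrist','w7.png')
for l in [(-73,0,96),(-99,0,96),(-68,0,106),(-68,-28,78),(-68,28,78)]: print(l,proj(w(l),c,s).round())
E
```

```text
time_s: 8.75
position: [677.2, -54.5, 97.4]
tool_rot: [[0.408, 0.894, 0.184], [-0.422, 0.363, -0.83], [-0.809, 0.261, 0.526]]
force: [0.1, 0.3, -0.6]
gripper_width: 1.001
rot units [ 0.   -0.   -0.02] | 0.02  shift cur axes [37.7 -3.4 -0.3]  shift target axes [37.7 -3.3 -0.4]
[ 0.06890073  0.30799661 -0.63295097] [0.11523522 0.27739216 0.00928998]
(-73, 0, 96) [322. 257.]
(-99, 0, 96) [322. 222.]
(-68, 0, 106) [328. 282.]
(-68, -28, 78) [257. 245.]
(-68, 28, 78) [365. 222.]
```

View pics/w7.png

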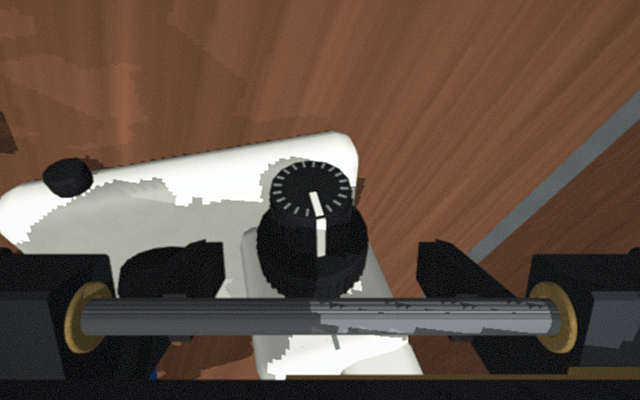

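```bash
python3 -m jog '[[0,0,0,7,-3,0,1],[0,0,0,10,0,0,1],[0,0,0,10,0,0,1],[0,0,0,10,0,0,0.85],[0,0,0,0,0,0,0.75]]'
python3 - <<'E'
from plan import *
delta(pose((-60,0,0),33,-15,back=3)); s=bot.sense(); print(s['force'],s['moment'],s['gripper_width'])
stroke((-60,0,-0),33,4)
R,p=pose((-60,0,0),33,0,back=3);R2,p2=pose((-60,0,0),33,4,back=3);print(R.T@(p2-p))
E
```

```text
time_s: 9.3
position: [690.1, -70.7, 68.0]
tool_rot: [[0.41, 0.894, 0.183], [-0.422, 0.364, -0.83], [-0.809, 0.263, 0.526]]
force: [-1.6, 0.7, -0.7]
gripper_width: 0.844
rot units [-0.    0.   -0.04] | 0.04  shift cur axes [ 1.8 -1.3 -0.8]  shift target axes [ 1.8 -1.3 -0.8]
[-1.56066262  0.714479   -0.66574054] [ 0.16351442  0.26931421 -0.01264905] 0.8438373001268312
row for 4 deg: rot [-0.2723 -0.     -0.4193] shift [-0.033 -1.112  0.021]
[-0.02741392 -0.93604322  0.01780281]
```

```bash
python3 -m jog '[[0,0,-0.04,1,-1,-0.5,0.7],[0,0,0,0,0,0,0.55],[0,0,0,0,0,0,0.5],[0,0,0,0,0,0,0.5],[0,0,0,0,0,0,0.5]]' 40
python3 - <<'E'
from plan import *
delta(pose((-60,0,0),33,-15,back=3)); s=bot.sense(); print(s['force'],s['moment'],s['gripper_width']*88)
E
```

```text
time_s: 9.8
position: [688.1, -71.3, 67.4]
tool_rot: [[0.403, 0.897, 0.182], [-0.426, 0.36, -0.83], [-0.81, 0.257, 0.527]]
force: [-5.2, -2.2, 0.4]
gripper_width: 0.627
rot units [-0.01  0.01  0.02] | 0.02  shift cur axes [ 2.   0.8 -0.6]  shift target axes [ 2.   0.8 -0.6]
[-5.16854841 -2.23228604  0.37833614] [-0.17915585  0.87791823 -0.58269736] 55.159498924840506
```

```bash
python3 -m jog '[[-0.272,0,-0.419,0,-1.3,0,0.5],[-0.272,0,-0.419,0,-0.95,0,0.5],[-0.272,0,-0.419,0,-0.95,0,0.5],[-0.272,0,-0.419,0,-0.95,0,0.5],[0,0,0,0,0,0,0.5]]'
cat > st.py <<'E'
from plan import *
import sys
s=bot.sense(); print(s['force'].round(1),s['moment'].round(2),s['gripper_width']*88)
im,d,c,_=snap('scene','scene%s.png'%sys.argv[1],(240,100,440,250),4)
P=loc(cloud(d,c,None))
m=(abs(P[...,0])<45)&(P[...,1]<-110)&(P[...,1]>-145)&(P[...,2]>150)&(P[...,2]<181)
ms=(abs(P[...,0])<32)&(P[...,1]<-92)&(P[...,1]>-101)&(P[...,2]>150)&(P[...,2]<179)
print('plate z',np.median(P[m][:,2]),m.sum(),'slide',np.median(P[ms][:,2]),ms.sum())
for sd in (1,-1):
    A,o=lineang('scene',dict(im=im),side=sd); i=o.argsort()[::-1][:4]; print('fine',sd,[(A[k].round(),round(o[k])) for k in i])
E
python3 st.py 8; python3 -c "
from plan import *
delta(pose((-60,0,0),33,1,back=3))"
```

```text
time_s: 10.3
position: [685.3, -72.4, 67.0]
tool_rot: [[0.187, 0.928, 0.323], [-0.512, 0.372, -0.774], [-0.838, -0.02, 0.545]]
force: [-5.0, -3.0, 0.7]
gripper_width: 0.632
[-5.  -3.   0.7] [-0.23  0.77 -0.43] 55.60556279148604
plate z 168.34224801180795 861 slide 169.72160530335853 150
fine 1 [(np.float64(2.0), 146), (np.float64(1.0), 145), (np.float64(3.0), 144), (np.float64(0.0), 143)]
fine -1 [(np.float64(-58.0), 64), (np.float64(-59.0), 64), (np.float64(-57.0), 63), (np.float64(-60.0), 63)]
rot units [-0.01  0.01  0.02] | 0.02  shift cur axes [ 1.8  0.7 -0.5]  shift target axes [ 1.8  0.7 -0.5]
```

```bash
python3 -m jog '[[-0.272,0,-0.419,0,-0.95,0,0.5],[-0.272,0,-0.419,0,-0.95,0,0.5],[-0.272,0,-0.419,0,-0.95,0,0.5],[-0.272,0,-0.419,0,-0.95,0,0.5],[-0.136,0,-0.21,0,-0.47,0,0.5],[0,0,0,0,0,0,0.5]]'
python3 st.py 9; python3 -c "
from plan import *
delta(pose((-60,0,0),33,19,back=3))"
```

```text
time_s: 10.95
position: [682.1, -73.7, 67.7]
tool_rot: [[-0.049, 0.877, 0.478], [-0.608, 0.353, -0.711], [-0.793, -0.325, 0.516]]
force: [-1.6, -2.9, 0.3]
gripper_width: 0.621
[-1.6 -2.9  0.3] [-0.08  0.38 -0.35] 54.62374973797971
plate z 170.261273101462 869 slide 171.64357870540962 152
fine 1 [(np.float64(2.0), 141), (np.float64(1.0), 141), (np.float64(0.0), 139), (np.float64(3.0), 139)]
fine -1 [(np.float64(-120.0), 42), (np.float64(-119.0), 41), (np.float64(-118.0), 41), (np.float64(-117.0), 40)]
rot units [-0.01  0.   -0.01] | 0.01  shift cur axes [ 1.7  0.4 -0.4]  shift target axes [ 1.7  0.4 -0.4]
```

View pics/scene9.png

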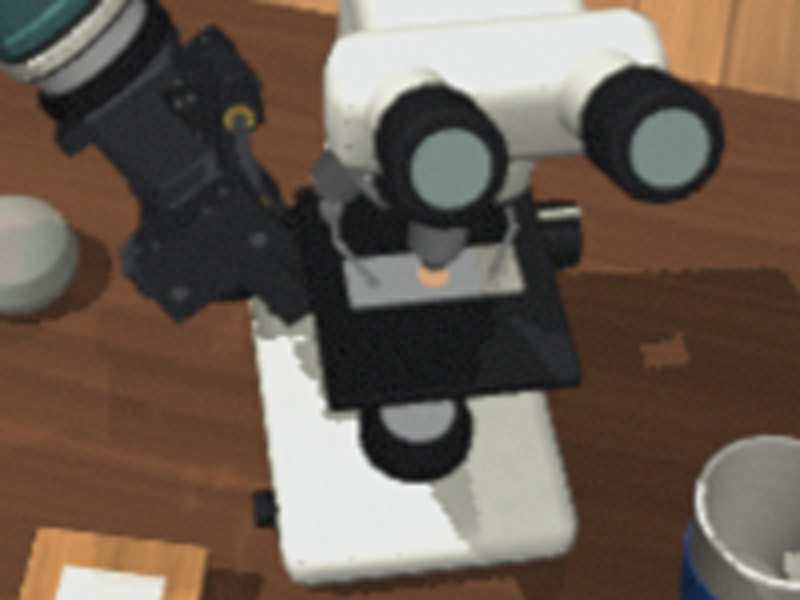

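```bash
python3 -m jog '[[0,0,0,0,0,0,0.74],[0,0,0,0,0,0,0.74],[0,0,0,0,0,0,0.74],[0.272,0,0.419,0,0.95,0,0.74],[0.272,0,0.419,0,0.95,0,0.74],[0.272,0,0.419,0,0.95,0,0.74],[0.272,0,0.419,0,0.95,0,0.74],[0.272,0,0.419,0,0.95,0,0.74],[0.272,0,0.419,0,0.95,0,0.74],[0.272,0,0.419,0,0.95,0,0.74],[0,0,0,0,0,0,0.74]]'
python3 st.py 10; python3 -c "
from plan import *
delta(pose((-60,0,0),33,-9,back=3))"
```

```text
time_s: 12.1
position: [687.0, -71.3, 67.7]
tool_rot: [[0.327, 0.915, 0.234], [-0.456, 0.37, -0.81], [-0.828, 0.158, 0.538]]
force: [-0.1, 0.7, 0.1]
gripper_width: 0.738
[-0.1  0.7  0.1] [ 0.18  0.21 -0.03] 64.97629408820559
plate z 170.19283233920243 869 slide 171.5690660854988 148
fine 1 [(np.float64(2.0), 141), (np.float64(1.0), 141), (np.float64(3.0), 140), (np.float64(0.0), 139)]
fine -1 [(np.float64(2.0), 66), (np.float64(1.0), 66), (np.float64(3.0), 65), (np.float64(0.0), 65)]
rot units [-0.    0.   -0.01] | 0.01  shift cur axes [ 2.5 -0.2 -0.7]  shift target axes [ 2.5 -0.2 -0.7]
```

Grip again and turn about 20°, then check before trimming.

```bash
python3 -m jog '[[0,0,0,1,0,0,0.6],[0,0,0,0,0,0,0.5],[0,0,0,0,0,0,0.5],[0,0,0,0,0,0,0.5],[-0.272,0,-0.419,0,-0.95,0,0.5],[-0.272,0,-0.419,0,-0.95,0,0.5],[-0.272,0,-0.419,0,-0.95,0,0.5],[-0.272,0,-0.419,0,-0.95,0,0.5],[-0.272,0,-0.419,0,-0.95,0,0.5],[0,0,0,0,0,0,0.5]]' 40
python3 st.py 11; python3 -c "
from plan import *
delta(pose((-60,0,0),33,11,back=3))"
```

```text
time_s: 13.15
position: [683.5, -73.7, 66.4]
tool_rot: [[0.051, 0.91, 0.411], [-0.568, 0.365, -0.738], [-0.822, -0.196, 0.535]]
force: [-6.4, -1.2, 5.9]
gripper_width: 0.628
[-6.4 -1.2  5.9] [-0.45  0.91 -0.55] 55.29458210825315
plate z 172.14747058945466 879 slide 173.45327772470262 151
fine 1 [(np.float64(1.0), 141), (np.float64(2.0), 141), (np.float64(0.0), 140), (np.float64(3.0), 139)]
fine -1 [(np.float64(54.0), 56), (np.float64(53.0), 56), (np.float64(52.0), 56), (np.float64(50.0), 56)]
rot units [-0.    0.    0.03] | 0.03  shift cur axes [ 0.7  0.6 -0.3]  shift target axes [ 0.7  0.6 -0.3]
```

```bash
python3 -m jog '[[-0.17,0,-0.262,0,-0.6,0,0.5],[-0.17,0,-0.262,0,-0.6,0,0.5],[0,0,0,0,0,0,0.5]]'
python3 st.py 12
python3 -m jog '[[0,0,0,0,0,0,0.7],[0,0,0,0,0,0,0.74],[0,0,0,0,0,0,0.74],[0,0,0,0,0,0,0.74],[0,0,0,-10,0,0,0.8],[0,0,0,-15,0,0,0.8],[0,0,0,-25,0,0,0.8],[0,0,0,-30,0,0,0.8],[0,0,0,-30,0,0,0.8],[0,0,0,0,0,0,0.8]]'
python3 st.py 13; python3 -c "
from la import *
im,d,c,s=snap('wrist','w13.png'); print(lang(im,s,c))
snap('top','top13.png',(270,120,410,250),4)"
```

```text
time_s: 13.5
position: [682.6, -74.1, 66.7]
tool_rot: [[-0.014, 0.891, 0.453], [-0.593, 0.357, -0.721], [-0.805, -0.278, 0.524]]
force: [-4.7, -0.3, 4.0]
gripper_width: 0.622
[-4.7 -0.3  4. ] [-0.33  0.75 -0.46] 54.7762188608018
plate z 172.62171501188828 866 slide 174.085275346691 153
fine 1 [(np.float64(1.0), 141), (np.float64(2.0), 141), (np.float64(0.0), 140), (np.float64(3.0), 139)]
fine -1 [(np.float64(-120.0), 43), (np.float64(-119.0), 42), (np.float64(-118.0), 42), (np.float64(-117.0), 42)]
time_s: 14.55
position: [687.7, -5.5, 161.3]
tool_rot: [[0.001, 0.893, 0.449], [-0.59, 0.363, -0.721], [-0.808, -0.264, 0.527]]
force: [0.8, -0.9, -0.1]
gripper_width: 0.797
[ 0.8 -0.9 -0.1] [0.22 0.01 0.05] 70.12156701147208
plate z 172.63344762165593 875 slide 174.00066023550556 150
fine 1 [(np.float64(2.0), 141), (np.float64(1.0), 141), (np.float64(3.0), 140), (np.float64(0.0), 139)]
fine -1 [(np.float64(-1.0), 165), (np.float64(0.0), 164), (np.float64(-2.0), 163), (np.float64(1.0), 163)]
(np.float32(-1.5252948), 3466)
```

View pics/scene13.png

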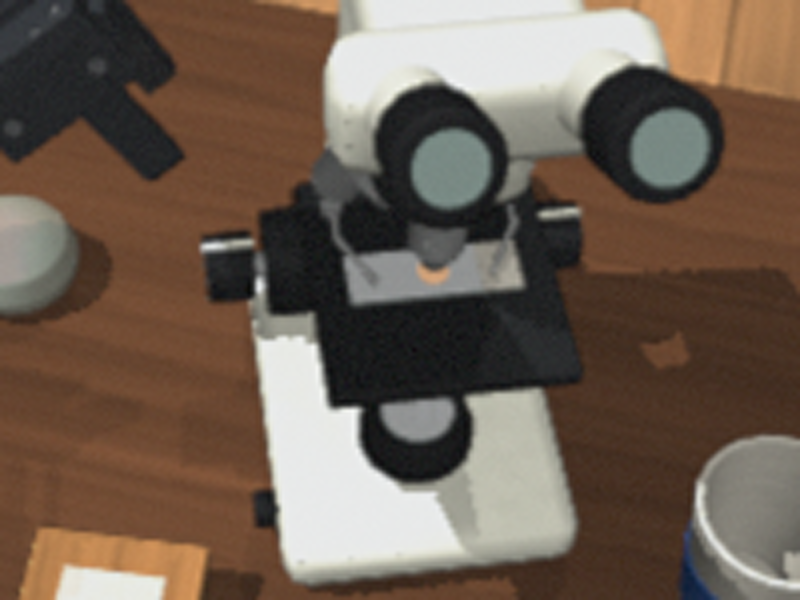

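View pics/w13.png

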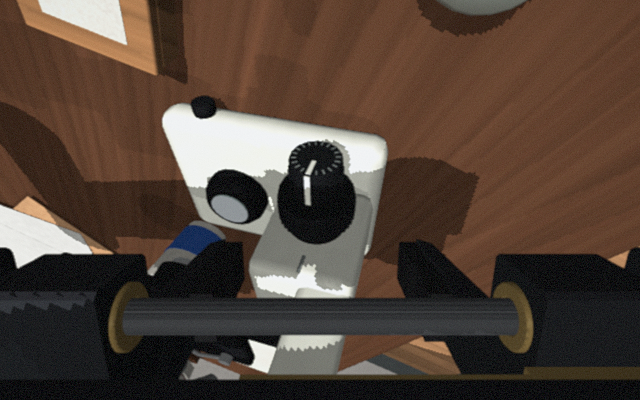

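```bash
python3 -c "
import numpy as np,cv2
a=np.load('pics/scene0.png.npz')['im'].astype(int);b=np.load('pics/scene13.png.npz')['im'].astype(int)
for n,(x0,y0,x1,y1) in dict(box=(235,230,295,290),cup=(405,205,462,265),pw=(225,146,262,182)).items(): print(n,np.median(abs(a-b)[y0:y1,x0:x1]),np.percentile(abs(a-b)[y0:y1,x0:x1],95))
from station import bot
print(bot.sign_off())"
```

```text
box 1.0 11.0
cup 2.0 38.0
pw 1.0 3.0
the job is handed in; nothing more can be done
None
```

The microscope is ready and handed in at about 14.7 s: the fine drum is at zero and the slide is about 6 mm below the lens.

- **Fine drum:** I turned it from about −33.5° to zero by gripping only the drum. The stage stayed at the same height while I did it. After the coarse turns, my readings of the white line were −1°, −1.5° and +1.5°. They differ by about what the camera calibration allows.
- **Coarse knob:** I turned it in two grips, about 59° in total. The slide rose from about 168.0 mm to 174.0 mm, against the lens at 180 mm. This comes from camera depth and could be off by about 0.5 mm. I did not get a direct side view of the gap.
- **Let go:** the gripper is open and about 100 mm back from the knobs, with almost no force reading.
- **Things around the microscope:** comparing pictures from before and after, the box and paperweight areas look unchanged. The cup area showed a little more pixel difference, which I took to be shadow. The arm never went near the cup.

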